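Clear the photometer's sprung sample cover and hold it open for loading

TASK

Someone has parked the steel jug on the sample cover of the photometer. Take it off and stand it upright on the worktop beside the instrument, without dropping it, and only then raise the sample cover to about 60 degrees from shut and keep it there, so that the cuvettes can be changed with both hands. The cover is sprung and snaps shut if it is let go, so finish while the robot is still holding it up, and do not disturb the other things on the bench.

Things in the scene. Friction and masses are not known exactly. Their poses are not given: they have to be found in the camera images.
- spectro: photometer: cream bench instrument 285 (x) x 323 (y) mm, fixed to the bench at the left of the work, place and yaw vary. Origin: centre of underside, z up. Own -x is its front (looks mostly to world -y). Base to z 85 mm; housing to z 163 over x -18..138; in front of that the sample cover (y -31..142) and, at y below -35, a keypad up to about z 110 mm.
- spectro_cover: sample cover: cream flap, 0.15 kg; origin and (shut) axes are the photometer's. Shut, its top is flat at z 139..141 mm over x -100..-25; at x -119 it bends down into a lip 9 mm thick whose free lower edge is at x -142..-134, z 113.5. Below the edge a gap, open to the front, to the base's ledge (z 85, x to -142), closed at x -130 by a wall up to z 112; a fingertip under the edge lifts it.
- cover_angle (a joint): opening angle of the cover, rad: 0 shut, grows as the lip goes up and back, stop at 1.31 (75 degrees); 60 degrees = 1.047. A spring shuts it: 0.15 N m when shut, 0.25 N m at 60 degrees (2 to 3 N at the lip with the cover's weight), hardly any friction.
- cover_hinge (a point): middle of the cover's hinge line, at (-24.5, 55.8, 132.8) mm in the photometer's frame; the line runs along the photometer's y axis.
- cover_lip (a point): middle of the lower free edge of the cover's lip, moves with the cover; shut, at (-138, 55.8, 113.5) mm in the photometer's frame: 115 mm from the hinge line and 9.65 degrees below its level. The lip is straight, 173 mm long along y.
- jug: open stainless steel jug, 72 mm across the rim, 60 mm across the foot, 88 mm high, wall 2 mm, 0.26 kg; it starts standing on the sample cover. Origin: centre of its underside, z up; a D handle of square bar points to its own -x, a small pouring lip to its +x.
- jug_handle (a point): grip point on the upright bar of the jug's handle, 67 mm from the jug's axis (own -x), 55 mm above its underside. Bar 12 mm wide (jug y), 10 mm thick (jug x), from 28 to 79 mm above the underside, 25 mm clear of the jug's wall. To be pinched from above across its 12 mm.
- beaker: bystander: clear plastic beaker, 69 mm across, 85 mm high, stands on the bench; origin centre of its underside
- tape_roll: bystander: roll of tape lying flat, 69 mm across, 18 mm high; origin centre of its underside
- marker_1: bystander: marker pen lying on the bench, 135 mm long (own y), 16 mm thick; origin under its middle
- timer: bystander: small square timer lying flat, 64 x 64 x 16 mm; origin centre of its underside

How it is judged:
On the way:
1. the jug stands upright on the worktop beside the photometer, let go, while the cover is still shut (height (world z) of jug between -0.01 and 0.012 m and angle between jug's own z axis and vertical below 0.1 rad and linear speed of jug below 0.02 m/s and contact force between each of the arm, the fingers and jug below 0.05 N and contact force between jug and spectro below 0.05 N and horizontal distance between jug and spectro below 0.55 m and value of joint cover_angle below 0.1 rad), for 0.2 s.
At the end, for the whole second after the job is handed in: the robot holds the sample cover still at 60 degrees (plus or minus 6) against its spring, and nothing else props it; the jug stands upright on the worktop within 0.55 m of the photometer's centre, free of the robot and of the photometer (value of joint cover_angle between 0.942 and 1.152 rad and velocity of joint cover_angle between -0.05 and 0.05 rad/s and contact force between any of the fingers, the arm and spectro_cover above 0.3 N and contact force between beaker and spectro_cover below 0.05 N and height (world z) of jug between -0.01 and 0.012 m and angle between jug's own z axis and vertical below 0.1 rad and linear speed of jug below 0.02 m/s and contact force between each of the arm, the fingers and jug below 0.05 N and contact force between jug and spectro below 0.05 N and horizontal distance between jug and spectro below 0.55 m); the arm keeps its last pose, push and grip.
It fails at once if the cover is raised with the jug on it (value of joint cover_angle above 0.15 rad and contact force between jug and spectro_cover above 0.05 N).
It fails at once if the cover is let go and snaps shut (velocity of joint cover_angle below -1.5 rad/s).
It fails at once if the jug is tipped over or dropped (angle between jug's own z axis and vertical above 0.6 rad or (linear speed of jug above 0.45 m/s and contact force between the fingers and jug below 0.02 N)).
It fails at once if the beaker, tape roll, marker or timer is moved more than 3 cm or the beaker knocked over (distance of any of beaker, tape_roll, marker_1, timer from where it was at the start of the episode above 0.03 m or angle between beaker's own z axis and vertical above 0.5 rad).
It also fails if it takes over 56 s, if anything falls off the work surface, if the arm or the gripper's body presses on something with over 40 N, if the wrist force passes 120 N, or if a joint passes its speed limit or range.

ROBOT

A 6-joint arm with a two-finger parallel gripper is mounted at the origin on a cart in front of the work surface, level with it; the furniture and walls round the work are solid. World frame = base frame: x ahead of the robot, y to its left, z up, the work surface at z = 0. Lengths are in m, angles in rad, forces in N, time in s.
With the tool pointing down it reaches from about 0.275 to 0.725 m from the base axis. Payload 15.9 kg.
Tool frame: the origin (TCP) lies between the finger pads; the fingertips stand 11 mm ahead of it and the grasp point (between the pads) lies 8 mm behind it; z points along the fingers, y is the line along which they close (so a half turn about z gives the same grasp; the last joint's range is limited). The gripper opens to 85 mm and grips with 20 to 120 N. Pads are 22 mm wide; open, the fingers measure 114 mm over their backs; the gripper's body (76 mm by 85 mm) begins 54 mm behind the grasp point. The pads swing forward as they close: fully open they stand 13 mm farther back than shut.
Start: joints at [-1.123, 0.213, -0.034, 1.323, 0, 1.571], TCP at [0.216, -0.451, 0.242] pointing down, gripper open.
Joint ranges: [-2.98, 2.98], [-0.74, 1.72], [-1.14, 1.35], [-2.1, 2.04], [-1.57, 1.44], [-3.14, 3.14]. Speed limits (rad/s): [1.89, 1.89, 2.39, 2.57, 3.14, 3.14].

INTERFACE

Orientations are given as a unit quaternion [x, y, z, w].
In Python, from cell import r, fingers, vision gives the robot as it stands. Calls block until the motion is done:
- r.goto(position, orientation): joint-space move of the TCP to a pose.
- r.move_l(position, orientation=None, feed=0.15): straight line of the TCP; orientation=None keeps the orientation; feed is the mean speed in m/s.
- r.move_joints(angles): joint-space move.
- fingers.gripper_to(opening, f_grip=None): opening from 0.0 (shut) to 1.0 (fully open); f_grip is the grip in N (None keeps the last); returns when the fingers have stopped.
- r.wait(seconds).
- r.ik(position, orientation): joint angles nearest the present ones, or None.
- r.get_obs(): the state.
- vision.capture(name): name is "side" or "top" or "wrist"; returns (picture, depth): 480x640x3 uint8, red, green, blue; 480x640 float32, m along the optical axis (not along the pixel's ray), 0 where there is no reading.
- vision.calibration(name): a dict with "camera_matrix" (3x3 intrinsics, pixels), "distortion" ([k1, k2, p1, p2, k3] as OpenCV has them; the pictures are not rectified), "R" (3x3) and "t" (3): a world point X has camera coordinates R X + t; the wrist camera has in their place "tool_from_camera" (4x4, takes a point from camera to tool coordinates, whose origin is the TCP and whose axes are the flange's). Camera axes: x right, y down, z forward; pixel columns grow to the right and rows downward; lengths in m; the calibration is good to about 2 mm. A picture is of the moment at which its call begins: read the wrist's pose just before it. calibration takes no time and is no camera call.
A pose or a line that the arm cannot do raises r.PlanningError and nothing moves.
- r.close_job(): hands the job in; it is judged then, once.
The state is a dict: "time_s": time; "joint_pos": joint angles; "joint_velocities": joint speeds; "joint_torque": joint torques, N m; "ee_pos": TCP position; "ee_rot": TCP orientation; "force": force on the tool from outside, world axes, zero at the start; "moment": the same for the moment, N m; "width": opening from 0.0 (shut) to 1.0 (fully open); "finger_force": force on a finger pad.
Only numpy, scipy, OpenCV 4.12 (cv2) and the standard library are available. Lean on these libraries where they do the work, as an engineer would, in place of code of your own. Each camera call takes 0.05 s, during which the arm holds its last target. There are 200 camera calls.

## Working session

There is one attempt and no reset: what is moved stays moved. The work goes in short steps, each a Python script; the robot and the scene stay as the last script left them, time stands still between calls to the robot, and variables do not carry over. Pictures are saved under pics/ and viewed, at most 10 in all, crops included, and the job is handed in when it is done.

```bash
mkdir -p pics
python3 - <<'E'
from cell import r, fingers, vision
import cv2, numpy as np
for n in ("top","side"):
    p,d=vision.capture(n); np.savez(f"pics/{n}0.npz",p=p,d=d)
    cv2.imwrite(f"pics/{n}0.png",p[:,:,::-1])
    c=vision.calibration(n); print(n,{k:np.round(v,4).tolist() for k,v in c.items()})
o=r.get_obs(); print(o)
E
```

```text
top {'camera_matrix': [[514.6139, 0.0, 324.9023], [0.0, 514.6139, 240.0464], [0.0, 0.0, 1.0]], 'distortion': [-0.0457, 0.0, 0.0, 0.0, 0.0], 'R': [[-0.0058, -0.9998, 0.0187], [-0.9866, 0.0027, -0.1629], [0.1629, -0.0194, -0.9865]], 't': [0.0187, 0.563, 1.1291]}
side {'camera_matrix': [[437.3847, 0.0, 315.2363], [0.0, 437.3847, 242.3663], [0.0, 0.0, 1.0]], 'distortion': [0.0239, 0.0, 0.0, 0.0, 0.0], 'R': [[-0.9496, -0.3132, -0.0082], [-0.1736, 0.5478, -0.8184], [0.2608, -0.7758, -0.5746]], 't': [0.5501, 0.1918, 0.8087]}
{'time_s': 0.1, 'joint_pos': array([-1.12297292e+00,  2.13303568e-01, -3.49785023e-02,  1.32348597e+00,
        4.60202193e-06,  1.57079634e+00]), 'joint_velocities': array([ 0.00012143, -0.00217247,  0.00327104, -0.00060086, -0.00123847,
        0.00118153]), 'joint_torque': array([ 6.49542053e-04, -6.87248397e+01,  4.87804520e+01,  1.22083171e-02,
       -7.41862277e-05,  2.76968439e-05]), 'ee_pos': array([ 0.21638038, -0.45043882,  0.24187441]), 'ee_rot': array([ 9.75036223e-01,  2.22045328e-01, -1.05638880e-04, -4.74239821e-04]), 'force': array([ 0.09814332,  0.29231082, -0.54357128]), 'moment': array([ 0.00275081,  0.02697843, -0.03123309]), 'finger_force': 0.0, 'width': 1.0010360467480648}
```

View pics/top0.png

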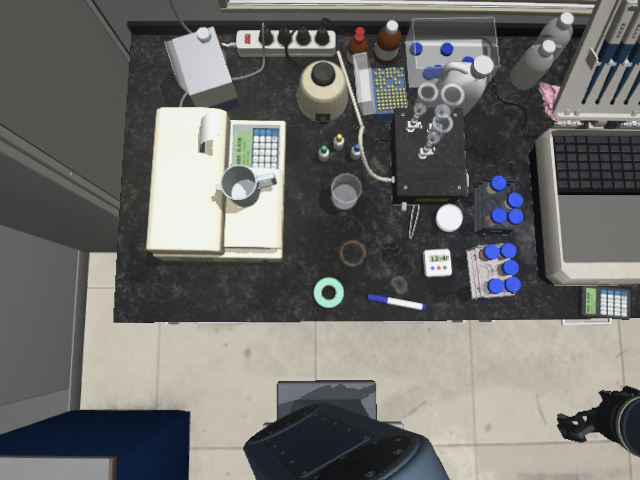

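View pics/side0.png

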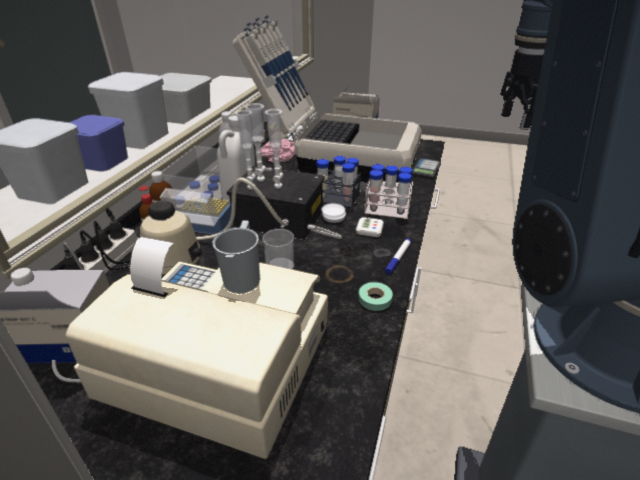

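Top view: the photometer is at the left, its front facing image right (world -y). The jug is at about (240,185) with its handle at (265,182) pointing right. The beaker is at (346,192), tape at (328,293), marker at (396,301) and timer at (437,263). The side view agrees with this layout.

```bash
cat > h.py <<'E'
import numpy as np, cv2
from cell import r, fingers, vision
from scipy.spatial.transform import Rotation as Ro
def cloud(d,c,R=None,t=None):
    K=np.array(c["camera_matrix"]);D=np.array(c["distortion"])
    v,u=np.mgrid[0:480,0:640]
    n=cv2.undistortPoints(np.stack([u,v],-1).reshape(-1,1,2).astype(np.float64),K,D).reshape(480,640,2)
    P=np.dstack([n*d[...,None],d])
    if "R" in c: X=(P-np.array(c["t"]))@np.array(c["R"])
    else: T=np.array(c["tool_from_camera"]); X=(P@T[:3,:3].T+T[:3,3])@R.T+t
    X[d<=0]=np.nan
    return X
E
python3 - <<'E'
from h import *
S=np.load("pics/top0.npz");X=cloud(S["d"],vision.calibration("top"))
def sel(u0,v0,u1,v1,z0,z1):
    P=X[v0:v1,u0:u1].reshape(-1,3);return P[(P[:,2]>z0)&(P[:,2]<z1)]
f=lambda a:np.round(a,4)
P=sel(130,90,300,270,.155,.172);print("housing",len(P),f(np.median(P,0)),cv2.minAreaRect((P[:,:2]*1000).astype(np.float32)))
print("bench z",np.nanmedian(X[270:290,200:280,2]))
P=sel(220,205,290,255,.13,.148);print("cover",len(P),f(np.percentile(P,[1,50,99],axis=0)),cv2.minAreaRect((P[:,:2]*1000).astype(np.float32)))
P=sel(140,90,300,270,.03,.175);print("all",cv2.minAreaRect((P[:,:2]*1000).astype(np.float32)))
P=sel(205,150,290,215,.222,.236);c,rad=cv2.minEnclosingCircle((P[:,:2]*1000).astype(np.float32));print("rim",len(P),c,rad,f(np.median(P,0)))
P=sel(205,150,290,215,.195,.236);d=P[:,:2]-np.array(c)/1000;h=P[np.hypot(*d.T)>.045];print("handle",len(h),f(np.percentile(h,[2,50,98],axis=0)))
for n,b in dict(beaker=(325,168,368,215,.07,.1),tape=(308,272,350,312,.01,.03),marker=(362,288,430,315,.008,.03),timer=(418,243,458,282,.009,.03),bottles=(312,128,365,165,.02,.1),outlet=(380,90,480,240,.03,.2)).items():
    P=sel(*b);print(n,len(P),[np.round(q) if not isinstance(q,tuple) else f(q) for q in cv2.minAreaRect((P[:,:2]*1000).astype(np.float32))],f(np.percentile(P[:,2],[50,98])))
# edge of bench & wall
for (u,v) in [(200,318),(300,318),(120,250),(265,182),(228,240),(282,240),(284,256)]: print(u,v,f(X[v,u]))
i=cv2.resize(S["p"][140:270,130:380,::-1],None,fx=3.2,fy=3.2,interpolation=cv2.INTER_CUBIC);cv2.imwrite("pics/c1.png",i)
E
```

```text
housing 8402 [0.6661 0.3146 0.1598] ((679.9165649414062, 257.0505065917969), (254.93313598632812, 313.49017333984375), 89.42069244384766)
bench z -0.0012931318612538693
cover 2260 [[0.5336 0.1219 0.1305]
 [0.578  0.1784 0.1378]
 [0.6236 0.2375 0.1456]] ((574.6328735351562, 177.89244079589844), (101.12232971191406, 121.46048736572266), 0.21403393149375916)
all ((727.2431030273438, 235.66299438476562), (305.34735107421875, 420.2388610839844), 87.70635986328125)
rim 218 (650.7711791992188, 180.05184936523438) 53.557403564453125 [0.6516 0.2003 0.2257]
handle 95 [[0.6351 0.12   0.198 ]
 [0.6598 0.1314 0.2195]
 [0.6692 0.2324 0.2291]]
beaker 183 [array([675.0122, -30.1479]), array([65.5875, 68.7323]), np.float64(89.0)] [0.0811 0.0866]
tape 511 [array([446.8329,  10.3258]), array([66.9449, 65.0157]), np.float64(89.0)] [0.0161 0.0213]
marker 357 [array([ 424.9729, -148.6154]), array([136.0089,  15.1723]), np.float64(79.0)] [0.0129 0.0186]
timer 685 [array([ 515.0292, -247.5384]), array([61.801, 65.684]), np.float64(3.0)] [0.0146 0.0194]
bottles 321 [array([789.7985, -20.884 ]), array([ 49.0914, 105.918 ]), np.float64(3.0)] [0.04   0.0671]
outlet 7367 [array([ 758.0767, -232.4138]), array([242.3268, 339.8444]), np.float64(88.0)] [0.1098 0.1666]
200 318 [0.3886 0.3051 0.002 ]
300 318 [ 3.878e-01  7.410e-02 -2.000e-04]
120 250 [0.5477 0.4994 0.0025]
265 182 [0.6633 0.1417 0.1762]
228 240 [0.5487 0.2216 0.137 ]
282 240 [0.5705 0.1169 0.0034]
284 256 [ 0.5334  0.1124 -0.0045]
```

View pics/c1.png

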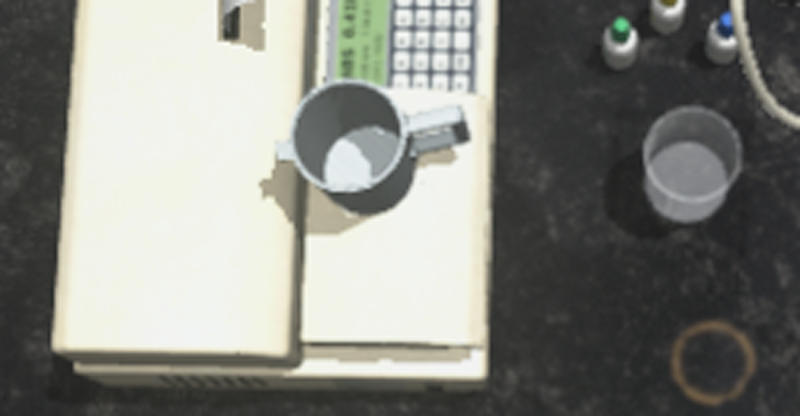

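The enlarged crop (3.2x, offset 130,140) shows the jug rim centred at (349,136), handle end at (462,122), spout at (282,150). The cover's near edge runs (303,342)-(475,345), and the front corner of the base is at (487,377).

```bash
cat >> h.py <<'E'
def plane(name,px,z):
    c=vision.calibration(name);K=np.array(c["camera_matrix"])
    n=cv2.undistortPoints(np.array([[px]],float),K,np.array(c["distortion"]))[0,0]
    R=np.array(c["R"]);t=np.array(c["t"]);o=-R.T@t;d=R.T@np.array([*n,1]);return o+d*(z-o[2])/d[2]
def down(a):  # tool down, tool y along heading a
    y=np.array([np.cos(a),np.sin(a),0]);z=np.array([0,0,-1.]);return Ro.from_matrix(np.c_[np.cross(y,z),y,z]).as_quat()
def fwd(a,up=1,pitch=0): # tool z horizontal along heading a, pitched down by pitch, tool y vertical
    z=np.array([np.cos(a)*np.cos(pitch),np.sin(a)*np.cos(pitch),-np.sin(pitch)]);y=up*np.array([np.cos(a)*np.sin(pitch),np.sin(a)*np.sin(pitch),np.cos(pitch)])
    return Ro.from_matrix(np.c_[np.cross(y,z),y,z]).as_quat()
E
python3 - <<'E'
from h import *
q=lambda u,v,z:plane("top",(130+u/3.2,140+v/3.2),z)
f=lambda a:np.round(a,4)
print("rim",f(q(349,136,.229)),"hand end",f(q(462,120,.219)),"spout",f(q(282,150,.226)))
print("cover near edge",f(q(303,342,.14)),f(q(470,345,.14)))
print("lip outer",f(q(486,346,.1135)),f(q(491,97,.1135)))
print("base corner",f(q(487,377,.085)),"housing edge",f(q(300,350,.163)),f(q(303,10,.163)))
for a in (0,np.pi):
  for dx in((.655,.128,.2),(.655,.128,.28),(.45,.113,.06),(.45,.113,.2)): print(a,dx,r.ik(dx,down(a)))
for up in(1,-1):
  for p in (0,.3,.6):
    for P in((.6,.08,.15),(.6,.11,.27),(.6,0.02,.15)): print(up,p,P,r.ik(P,fwd(np.pi/2,up,p)))
E
```

```text
rim [0.6474 0.1872 0.229 ] hand end [0.6603 0.119  0.219 ] spout [0.6395 0.2284 0.226 ]
cover near edge [0.5336 0.2276 0.14  ] [0.5314 0.1186 0.14  ]
lip outer [0.5346 0.1099 0.1135] [0.7076 0.1079 0.1135]
base corner [0.5174 0.1109 0.085 ] housing edge [0.525  0.2254 0.163 ] [0.7524 0.2297 0.163 ]
0 (0.655, 0.128, 0.2) [0.19298771 0.58616212 0.40882048 1.39345469 0.         1.76378404]
0 (0.655, 0.128, 0.28) [0.19298771 0.6072041  0.64646449 1.61005672 0.         1.76378404]
0 (0.45, 0.113, 0.06) [ 0.24602414  0.25909993 -0.45989673  0.85179966  0.          1.81682047]
0 (0.45, 0.113, 0.2) [ 0.24602414  0.15163979 -0.21660515  1.20255138  0.          1.81682047]
3.141592653589793 (0.655, 0.128, 0.2) [ 0.19298771  0.58616212  0.40882048  1.39345469  0.         -1.37780861]
3.141592653589793 (0.655, 0.128, 0.28) [ 0.19298771  0.6072041   0.64646449  1.61005672  0.         -1.37780861]
3.141592653589793 (0.45, 0.113, 0.06) [ 0.24602414  0.25909993 -0.45989673  0.85179966  0.         -1.32477219]
3.141592653589793 (0.45, 0.113, 0.2) [ 0.24602414  0.15163979 -0.21660515  1.20255138  0.  
[... 666 characters left out ...]
.87892423 -0.59923879]
-1 0 (0.6, 0.08, 0.15) None
-1 0 (0.6, 0.11, 0.27) None
-1 0 (0.6, 0.02, 0.15) None
-1 0.3 (0.6, 0.08, 0.15) [-0.33815215  0.93617838  0.25388955  1.70884523  1.12261139  2.26966705]
-1 0.3 (0.6, 0.11, 0.27) [-0.29297826  0.78535058  0.29905407  1.83558611  1.15458605  2.34591494]
-1 0.3 (0.6, 0.02, 0.15) [-0.42423283  1.01418876  0.38874207  1.87168164  1.05652316  2.15018787]
-1 0.6 (0.6, 0.08, 0.15) [-0.27825136  0.6990291   0.10815589  1.36171407  0.9166882   2.67322291]
-1 0.6 (0.6, 0.11, 0.27) [-0.23143927  0.58696537  0.23381852  1.54115267  0.93286579  2.74620659]
-1 0.6 (0.6, 0.02, 0.15) [-0.3680853   0.76841396  0.22270357  1.50928641  0.87892423  2.54235386]
```

Run:
```python
from h import *
r.goto([.45,.0,.34],down(.187)); r.goto([.6599,.1214,.31],down(.187))
o=r.get_obs();print(o["time_s"],o["ee_pos"],o["joint_pos"])
p,d=vision.capture("wrist");c=vision.calibration("wrist");print(np.round(c["tool_from_camera"],3).tolist())
X=cloud(d,c,Ro.from_quat(o["ee_rot"]).as_matrix(),o["ee_pos"]);np.savez("pics/w1.npz",p=p,X=X);cv2.imwrite("pics/w1.png",p[:,:,::-1])
```

```text
2.9417 [0.65965038 0.12048592 0.31053561] [ 1.80729963e-01  6.42000620e-01  7.86235455e-01  1.71464382e+00
 -1.54645822e-04  1.56537838e+00]
[[0.0, -0.946, -0.324, 0.084], [1.0, -0.0, 0.0, -0.001], [-0.0, -0.324, 0.946, -0.132], [0.0, 0.0, 0.0, 1.0]]
```

View pics/w1.png

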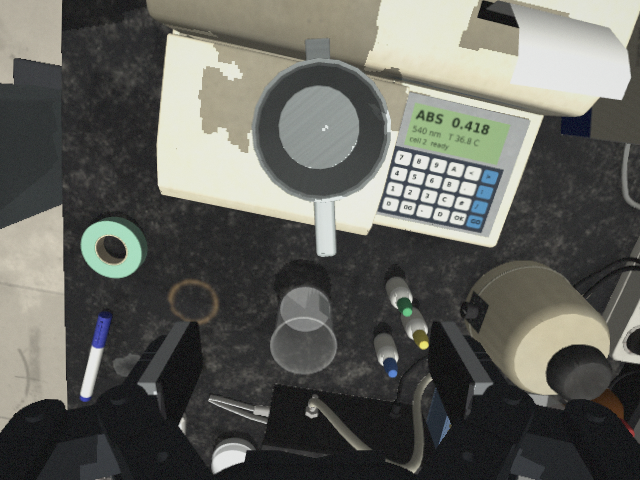

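The wrist view shows the handle vertical at column 326 and rows 200-255, centred between the fingers. The cover front edge runs (160,190)-(370,232), with its near edge at column 165.

Run:
```python
from h import *
X=np.load("pics/w1.npz")["X"];f=lambda a:np.round(a,4)
H=X[195:258,305:345].reshape(-1,3);H=H[(H[:,2]>.205)&(H[:,2]<.235)&(H[:,1]<.148)];print("handle",len(H),f(np.percentile(H,[2,50,98],axis=0)))
h2=H[H[:,1]<.132];print("end part mean",f(h2.mean(0)))
R=X[40:215,240:400].reshape(-1,3);R=R[(R[:,2]>.224)&(R[:,2]<.236)&(R[:,1]>.152)];A=np.c_[2*R[:,:2],np.ones(len(R))];s=np.linalg.lstsq(A,(R[:,:2]**2).sum(1),rcond=None)[0];print("rim",f(s[:2]),np.sqrt(s[2]+s[0]**2+s[1]**2),f(np.median(R[:,2])))
for u,v in[(200,150),(180,60),(170,120),(190,180)]:print(f(X[v,u]))
# outermost (min y) of cover with z>.105, per x
C=X[20:240,140:380].reshape(-1,3);C=C[(C[:,2]>.1)&(C[:,2]<.15)]
for x in np.arange(.535,.62,.015):
  c=C[abs(C[:,0]-x)<.004]
  if len(c): print("x",round(x,3),"min y",f(np.percentile(c[:,1],2)), "z there",f(np.median(c[c[:,1]<np.percentile(c[:,1],5),2])))
print("min x of cover top",f(np.percentile(C[C[:,2]>.134,0],1)))
```

```text
handle 947 [[0.6547 0.1211 0.2188]
 [0.6623 0.1349 0.2211]
 [0.6695 0.1475 0.2226]]
end part mean [0.6641 0.1265 0.2211]
rim [0.6489 0.1909] 0.03466096294418639 0.228
[0.5661 0.1558 0.1401]
[0.5464 0.2147 0.1404]
[0.5429 0.1733 0.1411]
[0.5592 0.1308 0.1343]
x 0.535 min y 0.1165 z there 0.128
x 0.55 min y 0.1167 z there 0.1287
x 0.565 min y 0.1165 z there 0.1291
x 0.58 min y 0.116 z there 0.1286
x 0.595 min y 0.1161 z there 0.1292
x 0.61 min y 0.1132 z there 0.1259
min x of cover top 0.5357
```

Run:
```python
from h import *
q=down(.187)
r.move_l([.6615,.125,.188],q,feed=.12); fingers.gripper_to(0,80)
o=r.get_obs();print(o["time_s"],o["ee_pos"],o["width"],o["finger_force"],o["force"]);zg=o["ee_pos"][2]
r.move_l([.6615,.125,.25],feed=.08)
o=r.get_obs();print(o["ee_pos"],o["width"],o["finger_force"],o["force"])
r.move_l([.52,.11,.27],feed=.2); r.move_l([.4625,.109,.2],feed=.15); r.move_l([.4625,.109,zg-.141+.02],feed=.12)
o=r.get_obs();print(o["time_s"],o["ee_pos"],o["force"],zg)
p,d=vision.capture("side");cv2.imwrite("pics/s2.png",p[200:,:480,::-1])
```

```text
4.825 [0.66155702 0.12502175 0.18810362] 0.13127587533043775 77.79781602323055 [ 0.17729631 -0.36190608  1.93763489]
[0.66132222 0.12495809 0.24937213] 0.12952034090154918 77.84496657550335 [ 0.16632404  0.18221063 -3.0825289 ]
8.625 [0.46298475 0.10912408 0.06770092] [-0.05925754  0.0104475  -1.98080648] 0.18810361792507815
```

View pics/s2.png

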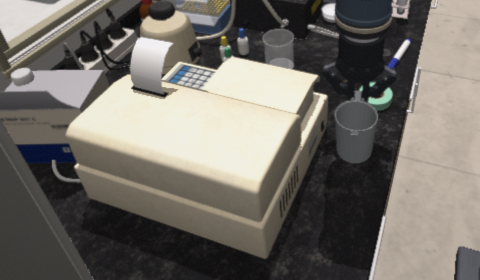

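The jug hangs upright at about (355,130) in the crop, clear of the photometer. Now I lower it and release.

Run:
```python
from h import *
r.move_l([.4625,.109,.053],feed=.06); z=.053
f0=r.get_obs()["force"][2]
while z>.041:
    z-=.0015; r.move_l([.4625,.109,z],feed=.03); o=r.get_obs()
    if o["force"][2]-f0>2.: break
print(z,f0,o["force"],o["time_s"])
fingers.gripper_to(.4,30); r.wait(.1)
r.move_l([.4625,.109,.16],feed=.12); r.wait(.2)
o=r.get_obs();print(o["time_s"])
p,d=vision.capture("top");cv2.imwrite("pics/t3.png",cv2.resize(p[150:330,100:360,::-1],None,fx=3,fy=3))
X=cloud(d,vision.calibration("top"));R=X[200:310,180:310].reshape(-1,3);R=R[(R[:,2]>.07)&(R[:,2]<.1)&(R[:,0]<.505)]
print(len(R),np.percentile(R,[2,50,98],axis=0))
```

```text
0.048499999999999995 -1.9894985068981936 [-0.32607486 -0.70870609  1.83516086] 9.8083
11.5417Traceback (most recent call last):
  File "<stdin>", line 13, in <module>
    return _quantile_unchecked(
        a, q, axis, out, overwrite_input, method, keepdims, weights)
    return _ureduce(a,
                    func=_quantile_ureduce_func,
    ...<5 lines>...
                    overwrite_input=overwrite_input,
                    method=method)
    r = func(a, **kwargs)
    result = _quantile(arr,
                       quantiles=q,
    ...<2 lines>...
                       out=out,
                       weights=wgt)
    slices_having_nans = np.isnan(arr[-1, ...])
                                  ~~~^^^^^^^^^
IndexError: index -1 is out of bounds for axis 0 with size 0
```

View pics/t3.png

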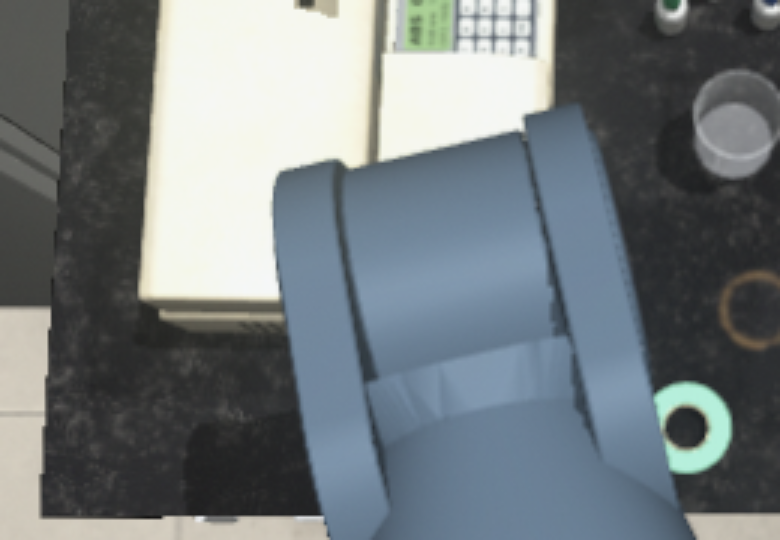

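The jug was set down: contact came at z 0.0485 against an expected 0.047, and the arm now hides it in this view. The beaker and tape are untouched. Next is the cover lift, with the open gripper turned so the lower finger goes under the lip.

```bash
cat >> h.py <<'E'
CY,XF,PITCH=.249,.585,.35   # photometer centre y, finger x, tool pitch
Q=fwd(np.pi/2,1,PITCH); RQ=Ro.from_quat(Q).as_matrix()
def tcp(y,z,ytool,s): return np.array([XF,y,z])-RQ@np.array([0,ytool,-.002-s])
def lift(deg,s):  # TCP with finger's inner face under the lip, s from the tip
    a=np.radians(deg-9.65); return tcp(CY-.0245-.115*np.cos(a),.1328+.115*np.sin(a),-.0425,s)
def tip(y,z): return tcp(y,z,-.05,0)
E
python3 - <<'E'
from h import *
pts=[[.5,-.05,.3],tip(.06,.16),tip(.075,.098),tip(.118,.098),lift(2,.006),lift(30,.018),lift(63,.018)]
for p in pts: 
    j=r.ik(p,Q); print(np.round(p,3),None if j is None else np.round(j,2))
o=r.get_obs();print(o["joint_pos"])
E
```

```text
[ 0.5  -0.05  0.3 ] None
[0.585 0.079 0.206] [-0.34  0.81  0.22  1.72  1.09 -0.8 ]
[0.585 0.094 0.144] [-0.32  0.85  0.14  1.56  1.1  -0.76]
[0.585 0.137 0.144] [-0.25  0.8   0.05  1.42  1.14 -0.64]
[0.585 0.133 0.155] [-0.26  0.79  0.07  1.45  1.14 -0.65]
[0.585 0.15  0.206] [-0.23  0.72  0.08  1.49  1.16 -0.6 ]
[0.585 0.189 0.258] [-0.16  0.62  0.06  1.44  1.19 -0.45]
[ 2.31475439e-01  1.94747863e-01 -2.68750092e-01  1.10799705e+00
 -5.26049923e-06  1.61524760e+00]
```

Run:
```python
from h import *
r.move_l([.4625,.109,.30],feed=.2)
fingers.gripper_to(1.0,30)
for p in ([.585,.02,.26],[.585,.05,.24]):
    if r.ik(p,Q) is not None: print(p); r.goto(p,Q); break
r.move_l(tip(.075,.098),Q,feed=.12); r.wait(.2)
o=r.get_obs();print(o["time_s"],o["ee_pos"],o["force"],o["width"])
p,d=vision.capture("side");cv2.imwrite("pics/s4.png",cv2.resize(p[200:400,200:440,::-1],None,fx=3,fy=3))
```

```text
[0.585, 0.02, 0.26]
16.6667 [0.58516956 0.09372097 0.14451903] [-0.13333713  0.06661702 -0.3322432 ] 0.9960743793005002
```

View pics/s4.png

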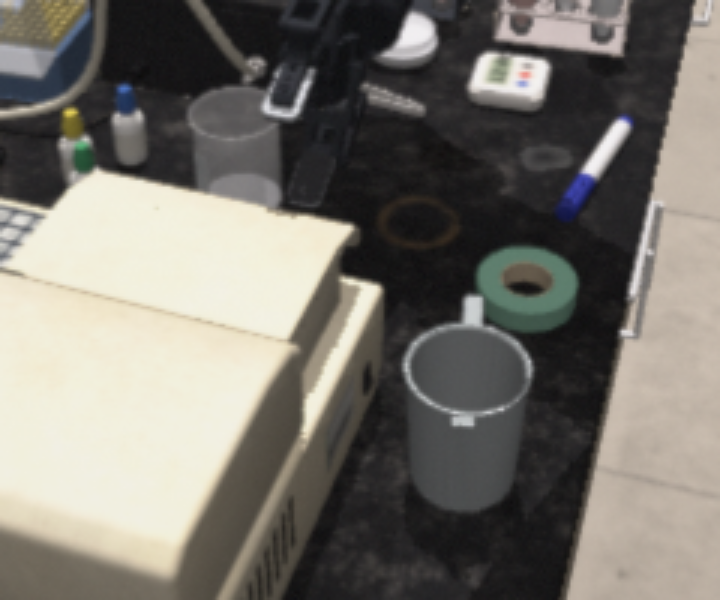

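The jug stands upright at crop (468,420), the lower fingertip at (308,203) is in front of the cover edge, and the bystanders are in place. I check the fingertip position, then insert it while watching the force.

Run:
```python
from h import *
print("tip px ->",plane("side",(200+308/3,200+203/3),.094), "want y .075")
f0=r.get_obs()["force"]
for y in np.arange(.085,.1221,.0025):
    r.move_l(tip(y,.098),feed=.05); o=r.get_obs(); f=o["force"]-f0
    if np.linalg.norm(f)>2: break
print(y,f,o["ee_pos"],o["time_s"])
```

```text
tip px -> [0.58275453 0.06545731 0.094     ] want y .075
0.09750000000000002 [-0.27525955  1.88351779  0.79227276] [0.58496044 0.11666278 0.14432331] 18.3167
```

Run:
```python
from h import *
r.wait(.3);f0=r.get_obs()["force"];print(f0)
for y in np.arange(.10,.1281,.0025):
    r.move_l(tip(y,.098),feed=.03); r.wait(.15); o=r.get_obs(); f=o["force"]-f0
    print(round(y,4),np.round(f,2))
    if np.linalg.norm(f)>2: break
print(o["ee_pos"],o["time_s"])
```

```text
[ 0.28239247  0.7046426  -0.05030656]
0.1 [-0.3  -0.6  -0.37]
0.1025 [-0.68 -0.5  -0.44]
0.105 [ 0.43 -0.83  0.65]
0.1075 [-0.19 -0.12 -0.15]
0.11 [-0.48 -0.44  0.12]
0.1125 [-0.1  -0.79  0.05]
0.115 [-0.54 -0.72  0.08]
0.1175 [-0.44 -0.32  0.12]
0.12 [ 0.   -0.61  0.55]
0.1225 [ -4.   -20.8    3.93]
[0.58516519 0.14032547 0.14418767] 22.6167
```

Run:
```python
from h import *
r.move_l(tip(.1185,.098),feed=.05); r.wait(.2); f0=r.get_obs()["force"]
for z in np.arange(.1,.1161,.002):
    r.move_l(tip(.1185,z),feed=.03); r.wait(.1); o=r.get_obs(); f=o["force"]-f0; print(round(z,3),np.round(f,2))
    if abs(f[2])>1.6: break
print(o["ee_pos"],lift(0,.006),lift(3,.006),o["time_s"])
```

```text
0.1 [ 0.4  -1.63 -1.16]
0.102 [ 0.86 -1.32 -1.28]
0.104 [-0.41  0.29 -1.55]
0.106 [-1.28 -3.94 -3.15]
[0.58499343 0.13743248 0.15224477] [0.585      0.13321537 0.15070281] [0.585      0.13236185 0.1566627 ] 24.4667
```

Run:
```python
from h import *
def step(a,s):
    r.move_l(lift(a,s),feed=.05); 
for a in (3,6,9,12,16,20): step(a,np.interp(a,[3,10,20],[.009,.011,.018])); 
r.wait(.2);o=r.get_obs();print(o["time_s"],o["ee_pos"],o["force"])
p,d=vision.capture("top");X=cloud(d,vision.calibration("top"))
cv2.imwrite("pics/t5.png",cv2.resize(p[130:280,130:330,::-1],None,fx=3,fy=3));np.savez("pics/t5.npz",p=p,X=X)
```

```text
26.3333 [0.58499842 0.14475169 0.18642139] [ 1.43409533  0.74898627 -2.39213958]
```

View pics/t5.png

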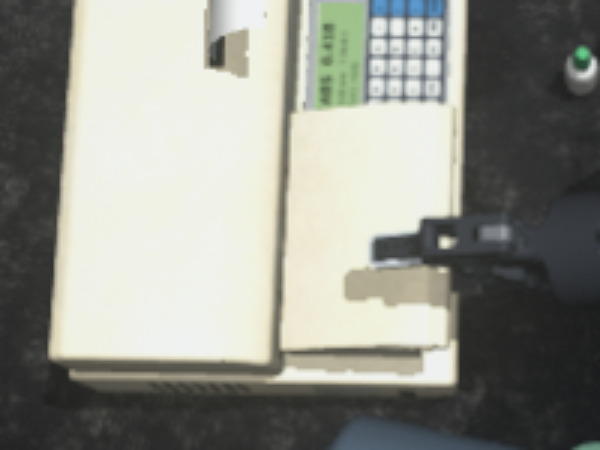

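The cover is visibly raised: a shadow shows under its near edge at (350,360), and the upper finger is above it at (395,248). I continue the arc and measure the angle from depth.

```bash
cat >> h.py <<'E'
def angle(X,x0=.625,x1=.70):  # cover slope from its flat top, points ahead of the hinge
    P=X[100:280,180:300].reshape(-1,3);P=P[(P[:,0]>x0)&(P[:,0]<x1)&(P[:,1]<.217)&(P[:,1]>.09)&(P[:,2]>.12)]
    h=np.array([CY-.0245,.1328]);v=P[:,1:]-h;  # keep the flat plate only: 20..75 mm from hinge
    n=np.hypot(*v.T);v=v[(n>.02)&(n<.075)]
    m=v-v.mean(0);u=np.linalg.svd(m,full_matrices=False)[2][0];return np.degrees(np.arctan2(abs(u[1]),abs(u[0]))),len(v),np.abs(m@np.array([-u[1],u[0]])).mean()
E
python3 - <<'E'
from h import *
print(angle(np.load("pics/t5.npz")["X"]))
for a in range(24,57,4): r.move_l(lift(a,.018),feed=.06)
r.wait(.3);o=r.get_obs();print(o["time_s"],o["ee_pos"],o["force"])
c=vision.calibration("top");p,d=vision.capture("top");X=cloud(d,c);np.savez("pics/t6.npz",p=p,X=X);print(angle(X))
p,d=vision.capture("side");X=cloud(d,vision.calibration("side"));np.savez("pics/s6.npz",p=p,X=X)
cv2.imwrite("pics/s6.png",cv2.resize(p[180:400,180:440,::-1],None,fx=2.5,fy=2.5))
E
```

```text
(np.float64(20.709101098884762), 805, np.float64(0.0014176138739867255))
29.2333 [0.58500254 0.17837384 0.24896174] [ 0.22312196 -0.71815143 -3.05997763]
(np.float64(70.49875814352268), 349, np.float64(0.00433308878565345))
```

View pics/s6.png

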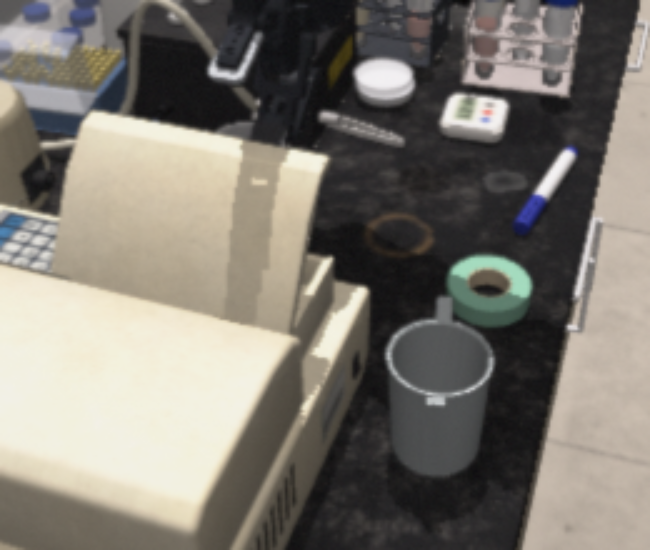

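The side view shows the cover raised high, the finger holding it at (270,140), and the jug upright. I fit the plate plane in this cloud.

```bash
cat >> h.py <<'E'
def pangle(X,b):
    u0,v0,u1,v1=b;P=X[v0:v1,u0:u1].reshape(-1,3);P=P[np.isfinite(P).all(1)]
    for k in range(8):
        c=np.median(P,0) if k==0 else P.mean(0);n=np.linalg.svd(P-c,full_matrices=False)[2][2];e=abs((P-c)@n);P=P[e<max(.002,2*np.median(e))]
    return np.degrees(np.arccos(abs(n[2]))),np.round(n,3),len(P),e.mean(),np.round(P.mean(0),3)
E
python3 - <<'E'
from h import *
X=np.load("pics/s6.npz")["X"]
for b in ((216,244,270,285),(216,250,262,280),(216,236,270,262)):print(pangle(X,b))
E
```

```text
(np.float64(54.60602998364486), array([0.017, 0.815, 0.579]), 1676, np.float64(0.0008206766775545213), array([0.638, 0.2  , 0.187]))
(np.float64(55.87097669235965), array([-0.017, -0.828, -0.561]), 1203, np.float64(0.0008031801344807807), array([0.644, 0.201, 0.187]))
(np.float64(41.584366409511006), array([-0.015, -0.664, -0.748]), 1158, np.float64(0.0007780275217738453), array([0.642, 0.182, 0.209]))
```

Run:
```python
from h import *
for a in (58,60): r.move_l(lift(a,.018),feed=.05)
r.wait(.5);o=r.get_obs();print(o["time_s"],o["ee_pos"]-lift(60,.018),o["force"])
p,d=vision.capture("side");X=cloud(d,vision.calibration("side"))
for b in ((216,250,262,280),(216,256,262,282),(216,262,262,284)):print(pangle(X,b))
r.wait(.5);print(r.get_obs()["force"])
```

```text
30.3333 [-5.23150491e-06 -3.85170338e-05 -7.33083460e-05] [-0.21091292  0.4554281  -4.89687931]
(np.float64(60.08274309211675), array([0.019, 0.867, 0.499]), 1197, np.float64(0.0007707110962438631), array([0.643, 0.204, 0.189]))
(np.float64(61.4594785839509), array([-0.019, -0.878, -0.478]), 1121, np.float64(0.000746759722966555), array([0.641, 0.207, 0.185]))
(np.float64(61.24057341409815), array([-0.02 , -0.876, -0.481]), 941, np.float64(0.0007200441697666009), array([0.64 , 0.21 , 0.179]))
[ 0.19479403  1.32476985 -5.38672337]
```

The measured angle is about 61°, the cover is held firmly by the finger, and the jug is standing free. I'm handing it in.

```bash
python3 -c "
from cell import r
print(r.close_job())"
```

```text
the job is handed in; nothing more can be done
None
```

The jug stands upright on the worktop beside the photometer, and the robot was still holding the sample cover up at about 61° (measured by camera) when I handed the job in; no verdict came back.

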